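Return the bush to its nest, then show the bearing block to the inspection camera

TASK

The brass flanged bush has been inspected: put it back, hub up, fully home in the blue nest block whose pocket it fits, setting it down rather than dropping it, and let go. Then take the grey bearing block out of its nest and hold it up in front of the inspection camera, still as it stood (foot on the underside) but leaned back to match the camera's downward slant, with the brass-ringed face square to the lens and its bore on the lens axis 13 cm from the lens. Finish holding it there, still, without resting it on anything; do not drop it, and leave the other things on the bench where they are.

Things in the scene. Friction and masses are not known exactly. Their poses are not given: they have to be found in the camera images.
- flanged_bush: loose brass bush standing on the bench, hub up, about 0.2 kg: flange 54 mm diameter and 10 mm thick at the bottom, hub 36 mm diameter above it up to 42 mm total height, 24 mm bore right through. Origin: centre of the flange's underside; z up along the bore. Grip it by the hub.
- nest_round: fixed blue nest block 80 x 116 x 22 mm (x, y, z) with a round pocket, 58 mm diameter, 10 mm deep, chamfered, empty: the bush's nest. Origin: centre of its underside (pocket floor 12 mm above it). The three nest blocks stand in a row in any order, each a little turned about z.
- nest_slot: fixed blue nest block of the same size with an oblong pocket 34 x 88 mm (x, y), 10 mm deep, in which the bearing block stands. Origin: centre of its underside; pocket floor 12 mm above it.
- nest_square: fixed blue nest block of the same size with a 42 mm square pocket, 10 mm deep; stays empty (its part is away; the bush does not fit).
- bearing_block: loose grey pillow block, 0.35 kg, in the slot nest: foot 30 x 84 x 12 mm (x, y, z); on it a housing 30 thick (x), 46 wide (y), flat sides from 12 to 44 mm height, round top, 67 mm high in all. Bore along x at 44 mm height; a brass ring round it on the +x face only. Origin: centre of the foot's underside, z up. Grip it from above across the 46 mm width.
- bore_face (a point): on the bearing block: centre of the bore on the brass-ringed face, 15 mm along +x and 44 mm up from the block's origin. Axes as the block's.
- rear_face (a point): on the bearing block: centre of the bore on the plain face, 15 mm along -x and 44 mm up.
- camera_head: white inspection camera, fixed 290 mm up on a stand (base 110 x 100 mm) at the back, looking towards the robot and 20 degrees down. Origin: in the head on the lens axis; -x points out of the lens along the line of sight, y is level. Lens front 60 mm from the origin along -x; head 46 mm square. The presented block's axes are parallel to these: its +x face looks at the lens.
- view_point (a point): the point in the air 130 mm straight out from the lens front on the lens axis (190 mm from the head's origin along -x), where the centre of the bore face must be held; axes as the camera head's.
- sanding_block: pale yellow sanding block, 65 x 100 x 32 mm, bystander
- spark_plug_box: small blue box, 30 x 90 x 30 mm, bystander
- slip_pliers: pliers with red handles, 66 x 209 x 14 mm, bystander
- tape_measure: green tape measure, 40 x 84 x 65 mm, bystander

How it is judged:
On the way:
1. The bush is fully home in the round nest, upright and let go, while the bearing block still stands in its nest (horizontal distance between flanged_bush and nest_round below 0.005 m and z of flanged_bush in the frame of nest_round below 0.015 m and angle between flanged_bush's own z axis and vertical below 0.08 rad and contact force between each of the arm, the fingers and flanged_bush below 0.1 N and linear speed of flanged_bush below 0.02 m/s and distance between bearing_block and nest_slot below 0.02 m), for 0.2 s.
At the end, for the whole second after the job is handed in: Bush at rest and released in the round nest: within 5 mm of centre, 3 mm of the floor, 0.08 rad of upright. Bearing block held still in the fingers in the air: ringed face facing the lens, its centre within 15 mm of the view point, x and z axes within 0.15 rad of the camera's (horizontal distance between flanged_bush and nest_round below 0.005 m and z of flanged_bush in the frame of nest_round below 0.015 m and angle between flanged_bush's own z axis and vertical below 0.08 rad and contact force between each of the arm, the fingers and flanged_bush below 0.1 N and linear speed of each of flanged_bush, bearing_block below 0.02 m/s and distance between bore_face and view_point below 0.015 m and angle between the x axis of bearing_block and the x axis of camera_head, either way round below 0.15 rad and angle between the z axis of bearing_block and the z axis of camera_head, either way round below 0.15 rad and angle between bearing_block's own z axis and vertical below 0.8 rad and x of rear_face in the frame of camera_head below -0.19 m and contact force between the fingers and bearing_block above 1 N and height (world z) of bearing_block above 0.06 m); the arm keeps its last pose, push and grip.
It fails at once if The bush is let go in the air (more than about 2 cm above the pocket floor) (contact force between the fingers and flanged_bush below 0.05 N and height (world z) of flanged_bush above 0.035 m).
It fails at once if The bearing block is let go in the air (contact force between the fingers and bearing_block below 0.05 N and height (world z) of bearing_block above 0.04 m).
It fails at once if A bystander is pushed more than 3 cm away (distance of any of sanding_block, spark_plug_box, slip_pliers, tape_measure from where it was at the start of the episode above 0.03 m).
It also fails if it takes over 64 s, if anything falls off the work surface, if the arm or the gripper's body presses on something with over 40 N, if the wrist force passes 120 N, or if a joint passes its speed limit or range.

ROBOT

A 6-joint arm with a two-finger parallel gripper is mounted at the origin on a cart in front of the work surface, level with it; the furniture and walls round the work are solid. World frame = base frame: x ahead of the robot, y to its left, z up, the work surface at z = 0. Lengths are in m, angles in rad, forces in N, time in s.
With the tool pointing down it reaches from about 0.375 to 0.9 m from the base axis. Payload 3.1 kg.
Tool frame: the origin (TCP) lies midway between the tips of the shut fingers; the grasp point (between the pads) lies 19 mm behind it; x points along the fingers, y is the direction in which the jaws open and shut, and the axes are right-handed (so a half turn about x gives the same grasp; the last joint's range is limited). The gripper opens to 87 mm and grips with 3 to 60 N. Pads are 19 mm wide; open, the fingers measure 117 mm over their backs; the gripper's body (75 mm by 190 mm) begins 51 mm behind the grasp point.
Start: joints at [1.008, 0.527, 1.433, -0, 1.181, -0.178], TCP at [0.235, 0.579, 0.223] pointing down, gripper open.
Joint ranges: [-3.08, 3.08], [-0.75, 2.2], [0.22, 2.44], [-1.43, 4.57], [0, 2.65], [-2.85, 2.85]. Speed limits (rad/s): [2.79, 2.79, 3.14, 3.14, 3.14, 3.14].

INTERFACE

Orientations are given as a unit quaternion [x, y, z, w].
In Python, from rig import get_obs, imaging, robot gives the robot as it stands.
- The arm moves only by the shell command python3 -m inch 'ROWS' [FORCE]. ROWS is JSON, a list of rows, each a list of 3 entries, a list of its own where there are three numbers: the finger opening in mm, from 0 to 87, then the shift along the tool's x, y, z in mm, then the turn, a rotation vector about the tool's x, y, z in degrees. In form: [[grip, [dx, dy, dz], [wx, wy, wz]], ...]. A call has 1 to 12 rows; each row shifts and turns the pose as measured when the row begins, along the tool's axes as they then stand; what a row does not reach is not made up. A row lasts 1/8 s, in which the tool goes at most 62.5 mm and 10.7 degrees, less where a joint would pass 70% of its speed; a pose out of reach is approached as far as the arm can. A call with a gripper value outside its range is refused whole. The fingers move at their own pace and stop on an object; FORCE is the grip in N (left out, the last holds). Time passes only in rows, so rows that do not move let the fingers close. It gives the time, the measured TCP pose, the force and the opening at its end, in the units of the state.
- get_obs(): the state, without advancing time (a new reading comes with each control period).
- imaging.camera(name): name is "side" or "top" or "wrist"; returns the picture (400x640x3 uint8, red, green, blue); there is no depth.
- imaging.camera_params(name): a dict with "camera_matrix" (3x3 intrinsics, pixels), "xyz" and "rotation" of the camera in the world. Camera axes: x right, y down, z forward; pixel columns grow to the right and rows downward; lengths in m; the calibration is good to about 2 mm. A picture is of the moment at which its call begins: read the wrist's pose just before it. camera_params takes no time and is no camera call; for the wrist camera it gives the pose at the moment of the call.
- robot.hand_in(): hands the job in, once; it reports no verdict.
Trained networks look in the newest picture that a camera, given by its name, has taken for a name from the list of things; names that differ only in an ending like _2 or _b are one class to them, and where a whole thing is asked for, a point or a joint stands for the part that bears it (a point fixed in the world has none). Each returns a list of dicts, best first, with "confidence" (0 to 1); they miss things now and then, are a little off and sometimes report something else, mostly with a low value. They report only what shows in the picture. A call takes as long as a camera call.
- imaging.cut_out(camera, target): "pixels" (400x640 bool, what is visible of it) and "box" ([centre column, centre row, width, height] in pixels, round what is visible of it).
- imaging.tip_of(camera, target): "pixel" ([column, row] in pixels: a listed point, or the origin of a listed thing).
The state is a dict: "time": time; "q": joint angles; "joint_velocities": joint speeds; "joint_torque": joint torques, N m; "position": TCP position; "tool_rot": TCP orientation; "ft_force": force on the tool from outside, world axes, zero at the start; "moment": the same for the moment, N m; "grip_width": finger opening in m.
Only numpy, scipy, OpenCV 4.12 (cv2) and the standard library are available. Lean on these libraries where they do the work, as an engineer would, in place of code of your own. Each camera call takes 0.05 s, during which the arm holds its last target. There are 200 camera calls.

## Working session

There is one attempt and no reset: what is moved stays moved. The work goes in short steps, Python scripts to look and compute and a shell command to move; the robot and the scene stay as the last step left them, time stands still between calls to the robot, and variables do not carry over. Pictures are saved under pics/ and viewed, about 8 in all and at most 12, crops included, and the job is handed in when it is done.

```bash
ls; mkdir -p pics
python3 - <<'E'
from rig import get_obs, imaging, robot
import cv2,numpy as np
o=get_obs();print({k:np.round(v,3).tolist() for k,v in o.items()})
for n in("side","top","wrist"):
    p=imaging.camera_params(n);print(n,np.round(p["camera_matrix"],1).tolist(),np.round(p["xyz"],3),np.round(p["rotation"],3).tolist())
a=imaging.camera("side");b=imaging.camera("top")
cv2.imwrite("pics/side0.png",a[:,:,::-1]);cv2.imwrite("pics/top0.png",b[:,:,::-1])
for n in("side","top"):
  for t in["flanged_bush","nest_round","nest_slot","nest_square","bearing_block","bore_face","rear_face","camera_head","view_point"]:
    r=imaging.tip_of(n,t);print(n,t,[(np.round(x["pixel"],1).tolist(),round(x["confidence"],2)) for x in r[:3]])
E
```

```text
pics
{'time': 0.0, 'q': [1.008, 0.528, 1.434, -0.0, 1.181, -0.179], 'joint_velocities': [0.0, 0.002, -0.0, 0.002, 0.001, 0.0], 'joint_torque': [-0.0, -44.005, -17.659, 0.063, 0.058, -0.0], 'position': [0.234, 0.579, 0.222], 'tool_rot': [0.134, 0.694, -0.136, 0.694], 'ft_force': [-0.123, 0.709, 0.055], 'moment': [0.013, -0.042, 0.002], 'grip_width': 0.087}
side [[370.4, 0.0, 314.4], [0.0, 370.4, 195.6], [0.0, 0.0, 1.0]] [ 0.01  -0.949  0.875] [0.847, -0.215, 0.127, -0.469]
top [[507.6, 0.0, 318.7], [0.0, 507.6, 197.1], [0.0, 0.0, 1.0]] [-0.471 -0.165  1.523] [0.728, -0.602, 0.21, -0.25]
wrist [[302.9, 0.0, 323.7], [0.0, 302.9, 193.8], [0.0, 0.0, 1.0]] [0.164 0.607 0.384] [0.821, 0.554, 0.077, 0.117]
side flanged_bush [([263.7, 206.2], 0.66)]
side nest_round [([295.7, 245.6], 0.89)]
side nest_slot [([357.9, 303.7], 0.74), ([274.8, 261.8], 0.28)]
side nest_square [([334.8, 273.2], 0.81)]
side bearing_block [([359.0, 303.9], 0.65), ([352.4, 242.2], 0.58)]
side bore_face []
side rear_face [([352.1, 292.5], 0.71)]
side camera_head [([347.2, 149.3], 0.76)]
side view_point []
top flanged_bush []
top nest_round []
top nest_slot []
top nest_square []
top bearing_block []
top bore_face []
top rear_face []
top camera_head []
top view_point []
```

View pics/side0.png

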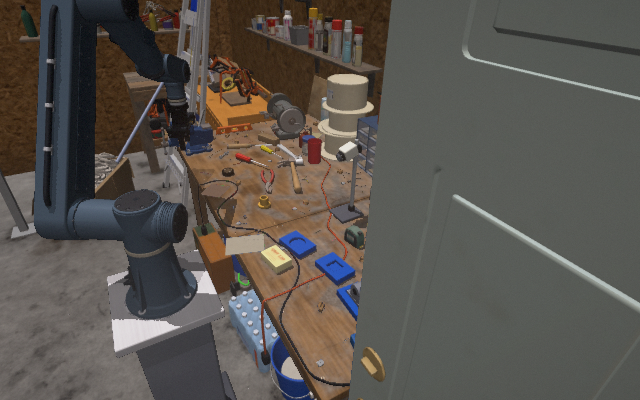

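View pics/top0.png

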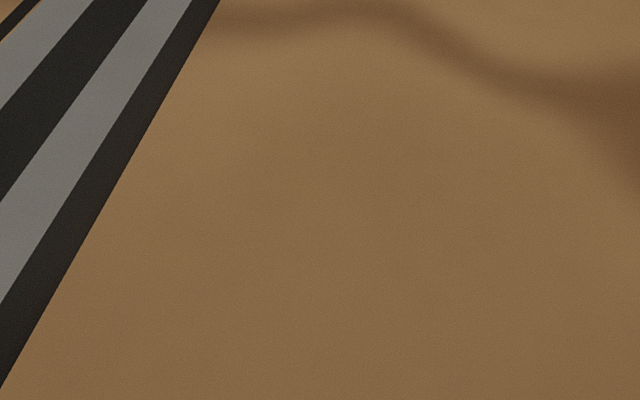

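```bash
cat > h.py <<'E'
from rig import get_obs, imaging, robot
import cv2,numpy as np
from scipy.spatial.transform import Rotation as R
def ray(p,px):
    # point and unit direction in world of a pixel; p = camera_params
    rot=np.array(p["rotation"]); rot=R.from_quat(rot) if rot.size==4 else R.from_matrix(rot)
    d=rot.apply(np.linalg.solve(p["camera_matrix"],[px[0],px[1],1.])); return np.array(p["xyz"]),d/np.linalg.norm(d)
def onz(p,px,z):
    o,d=ray(p,px); return o+d*(z-o[2])/d[2]
def meet(rays):
    # least-squares meeting point of rays, and the distances from it
    P=[np.eye(3)-np.outer(d,d) for o,d in rays]
    x=np.linalg.solve(sum(P),sum(A@o for A,(o,d) in zip(P,rays)))
    return x,[np.linalg.norm(A@(x-o)) for A,(o,d) in zip(P,rays)]
def proj(p,X):
    rot=R.from_quat(p["rotation"]) if np.size(p["rotation"])==4 else R.from_matrix(p["rotation"])
    v=p["camera_matrix"]@rot.inv().apply(np.array(X)-p["xyz"]); return v[:2]/v[2]
def pose(): o=get_obs(); return np.array(o["position"]),R.from_quat(o["tool_rot"])
def to(pos,rot):
    # shift in tool axes mm and rotvec in tool axes deg to reach pos,rot
    p,r=pose(); return np.round(r.inv().apply(np.array(pos)-p)*1000,1),np.round(np.degrees((r.inv()*rot).as_rotvec()),1)
def down(yaw):
    # tool pointing down, jaw axis (tool y) at angle yaw to world x
    y=np.array([np.cos(yaw),np.sin(yaw),0]);x=np.array([0,0,-1.]);return R.from_matrix(np.c_[x,y,np.cross(x,y)])
E
python3 - <<'E'
from h import *
p=imaging.camera_params("side")
for n,px,z in[("bush",(263.7,206.2),0),("round",(295.7,245.6),0),("sq",(334.8,273.2),0),("slot",(357.9,303.7),0),("slot top",(274.8,261.8),0),("cam",(347.2,149.3),.29)]:
    print(n,onz(p,px,z).round(3))
w=imaging.camera_params("wrist");P,r=pose()
print("tool axes",r.as_matrix().round(3).tolist())
q=R.from_quat(w["rotation"])
print("cam in tool",r.inv().apply(w["xyz"]-P).round(3),(r.inv()*q).as_matrix().round(3).tolist())
E
```

```text
bush [0.467 0.304 0.   ]
round [0.471 0.006 0.   ]
sq [ 0.523 -0.184  0.   ]
slot [ 0.516 -0.33   0.   ]
slot top [ 0.368 -0.039 -0.   ]
cam [0.74  0.103 0.29 ]
tool axes [[-0.0, 0.375, 0.927], [-0.0, 0.927, -0.375], [-1.0, -0.0, -0.0]]
cam in tool [-0.162 -0.    -0.076] [[0.0, -0.277, 0.961], [1.0, 0.001, -0.0], [-0.001, 0.961, 0.277]]
```

```bash
python3 -c "
from h import *
print(to([.40,.25,.27],down(np.pi/2)))"
```

```text
(array([ -47.5, -243.1,  277. ]), array([-22.,  -0.,   0.]))
```

```bash
python3 -m inch '[[87,[-8,-40,46],[0,0,0]],[87,[-8,-40,46],[0,0,0]],[87,[-8,-40,46],[0,0,0]],[87,[-8,-40,46],[0,0,0]],[87,[-8,-40,46],[0,0,0]],[87,[-8,-40,46],[0,0,0]],[87,[0,0,0],[-10,0,0]],[87,[0,0,0],[-10,0,0]]]'
cat > look.py <<'E'
from h import *
import sys,json
def look(tag,names=["flanged_bush","nest_round","nest_slot","nest_square","bearing_block","bore_face","rear_face","camera_head"],save=True):
    p=imaging.camera_params("wrist");im=imaging.camera("wrist")
    if save: cv2.imwrite(f"pics/{tag}.png",im[:,:,::-1])
    out={}
    for t in names:
        r=imaging.tip_of("wrist",t); out[t]=[(np.round(x["pixel"],1).tolist(),round(x["confidence"],2)) for x in r[:2]]; print(t,out[t],[onz(p,x[0],0).round(4).tolist() for x in out[t]])
    d={k:np.array(v).tolist() for k,v in p.items() if k in("camera_matrix","xyz","rotation")};json.dump([d,out],open(tag+".json","w"))
    return p,im,out
if __name__=="__main__": look(sys.argv[1])
E
python3 look.py w1; python3 -c "
from h import *
print(to([.40,.25,.27],down(np.pi/2)))"
```

```text
time: 2.0
position: [0.4077, 0.2465, 0.2727]
tool_rot: [0.01, 0.704, -0.008, 0.71]
ft_force: [-0.3, 0.4, -0.7]
grip_width: 0.0868
flanged_bush [([368.2, 200.6], 0.89)] [[0.4724, 0.3126, 0.0]]
nest_round [([163.8, 206.2], 0.89)] [[0.4736, 0.0036, 0.0]]
nest_slot [] []
nest_square [([61.3, 239.6], 0.55)] [[0.5245, -0.1658, 0.0]]
bearing_block [] []
bore_face [] []
rear_face [] []
camera_head [] []
(array([ 2.2,  1.8, -6.8]), array([-1.6,  0.4, -0.2]))
```

View pics/w1.png

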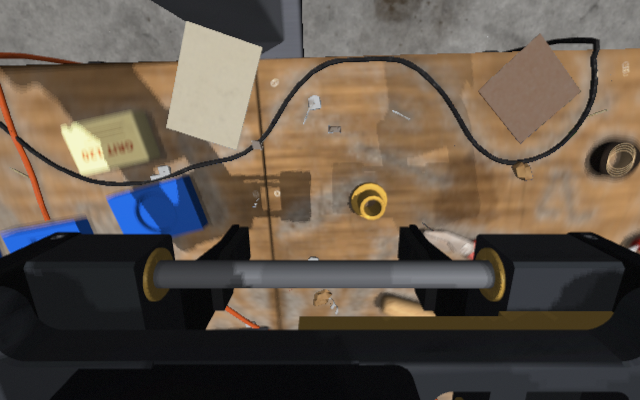

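```bash
python3 -m inch '[[87,[-5,-58,0],[-1.6,0.4,0]],[87,[-5,-58,0],[0,0,0]],[87,[-5,-58,3],[0,0,0]],[87,[-5,-58,3],[0,0,0]],[87,[-5,-58,3],[0,0,0]],[87,[0,-58,3],[0,0,0]],[87,[0,0,0],[0,0,0]]]'; 
python3 look.py w2
```

```text
time: 3.32
position: [0.4211, -0.1083, 0.2978]
tool_rot: [-0.001, 0.704, 0.002, 0.71]
ft_force: [-0.1, -0.3, -0.2]
grip_width: 0.0872
flanged_bush [([590.7, 187.8], 0.71)] [[0.4687, 0.312, 0.0]]
nest_round [([393.3, 192.4], 0.89)] [[0.4779, 0.0018, 0.0]]
nest_slot [([191.7, 212.8], 0.75)] [[0.5139, -0.3208, 0.0]]
nest_square [([284.0, 220.7], 0.9)] [[0.5267, -0.1724, 0.0]]
bearing_block [([184.7, 217.4], 0.85)] [[0.5218, -0.3331, 0.0]]
bore_face [([173.7, 236.2], 0.57)] [[0.5551, -0.3554, 0.0]]
rear_face [([172.2, 216.3], 0.74)] [[0.52, -0.353, 0.0]]
camera_head [] []
```

View pics/w2.png

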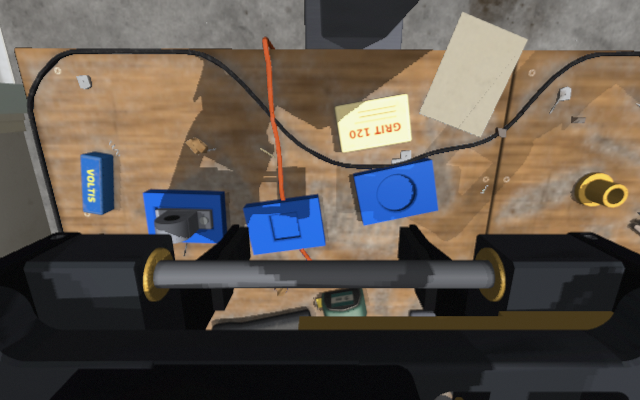

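Run:
```python
from h import *
import json
A=json.load(open("w1.json"));B=json.load(open("w2.json"));S=imaging.camera_params("side")
side={"flanged_bush":(263.7,206.2),"nest_round":(295.7,245.6),"nest_square":(334.8,273.2)}
for t in["flanged_bush","nest_round","nest_square"]:
    x,d=meet([ray(A[0],A[1][t][0][0]),ray(B[0],B[1][t][0][0])]);y,e=meet([ray(A[0],A[1][t][0][0]),ray(B[0],B[1][t][0][0]),ray(S,side[t])])
    print(t,x.round(4),np.round(d,4),y.round(4),np.round(e,4))
# bush: top rim and hub geometry check by mask projection
a=cv2.imread("pics/w1.png")
h=cv2.cvtColor(a,cv2.COLOR_BGR2HSV)
m=cv2.inRange(h,(18,120,60),(35,255,255));m[:, :330]=0;m[:,410:]=0;m[230:]=0;m[:170]=0
ys,xs=np.nonzero(m);print("brass box w1",xs.min(),xs.max(),ys.min(),ys.max())
for c in[(.4715,.3125)]:
    pts=[(c[0]+r*np.cos(t),c[1]+r*np.sin(t),z) for t in np.linspace(0,6.28,60) for r,z in((.027,0),(.027,.01),(.018,.042))]
    q=np.array([proj(A[0],p) for p in pts]);print("model box",q.min(0),q.max(0))
```

```text
flanged_bush [4.704e-01 3.123e-01 4.000e-04] [0.0018 0.0018] [ 0.4711  0.3138 -0.0045] [0.0027 0.0023 0.0021]
nest_round [ 0.4764  0.0021 -0.0022] [0.002 0.002] [0.4738 0.0034 0.0011] [0.0008 0.0042 0.0035]
nest_square [ 0.5289 -0.1735 -0.0078] [0.0009 0.0009] [ 0.5295 -0.1747 -0.0102] [0.0009 0.0015 0.0008]
brass box w1 351 387 182 219
model box [350.24716457 182.67520739] [387.4807635  221.59252674]
```

```bash
python3 -c "
from h import *
print(to([.471,.3125,.10],down(np.pi/2)))"
```

```text
(array([199.2, 414.5,  55. ]), array([ 0.8,  0.4, -0.2]))
```

```bash
python3 -m inch '[[70,[0,60,8],[0.8,0.4,0]],[70,[10,60,8],[0,0,0]],[70,[15,59,8],[0,0,0]],[70,[20,57,8],[0,0,0]],[70,[25,55,8],[0,0,0]],[70,[30,53,8],[0,0,0]],[70,[30,50,5],[0,0,0]],[70,[40,20,2],[0,0,0]],[70,[30,0,0],[0,0,0]],[70,[0,0,0],[0,0,0]]]'
python3 - <<'E'
from h import *
from look import look
p,im,o=look("w3",["flanged_bush"])
print(to([.471,.3125,.10],down(np.pi/2)))
h=cv2.cvtColor(im,cv2.COLOR_RGB2HSV);m=cv2.inRange(h,(18,120,60),(35,255,255));n,l,s,c=cv2.connectedComponentsWithStats(m);print(s[s[:,4]>300])
for c in[(.471,.3125)]:
    pts=[(c[0]+r*np.cos(t),c[1]+r*np.sin(t),z) for t in np.linspace(0,6.28,60) for r,z in((.027,0),(.027,.01),(.018,.042))]
    q=np.array([proj(p,x) for x in pts]);print("model box",q.min(0),q.max(0))
E
```

```text
time: 5.03
position: [0.4808, 0.3277, 0.0958]
tool_rot: [-0.002, 0.702, 0.003, 0.712]
ft_force: [-1.2, 0.5, -0.1]
grip_width: 0.0703
flanged_bush [([306.0, 179.3], 0.57)] [[0.4679, 0.312, 0.0]]
(array([ -1.9, -15.4, -12. ]), array([ 0.3,  1.1, -0.2]))
[[     0      0    640    400 246747]
 [   274    152     64     67   2963]
 [   174    248     25     53    646]
 [   449    248     25     53    641]
 [   264    311    333     19   5001]]
model box [274.04850161 152.03546134] [337.97293485 219.66021035]
```

View pics/w3.png

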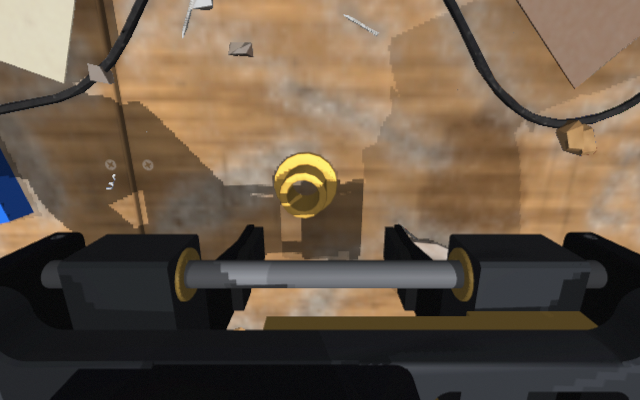

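```bash
python3 -m inch '[[70,[-1,-15,-12],[0.3,1.1,0]],[70,[0,0,0],[0,0,0]]]'; python3 -c "
from h import *
print(to([.471,.3125,.016],down(np.pi/2)))"
```

```text
time: 5.38
position: [0.4715, 0.3118, 0.102]
tool_rot: [0.002, 0.706, 0.002, 0.708]
ft_force: [-0.4, 0.3, 0.5]
grip_width: 0.0702
(array([86. ,  0.2, -0.7]), array([-0. ,  0.1, -0.3]))
```

```bash
python3 -m inch '[[70,[30,0,0],[0,0,0]],[70,[30,0,0],[0,0,0]],[70,[22,0,0],[0,0,0]],[70,[0,0,0],[0,0,0]],[70,[3,0,0],[0,0,0]],[36,[0,0,0],[0,0,0]],[20,[0,0,0],[0,0,0]],[20,[0,0,0],[0,0,0]],[20,[0,0,0],[0,0,0]],[20,[0,0,0],[0,0,0]]]' 25; python3 -c "
from h import *
print(to([.471,.3125,.016],down(np.pi/2)))"
```

```text
time: 6.62
position: [0.4795, 0.3125, 0.025]
tool_rot: [0.006, 0.7, 0.003, 0.714]
ft_force: [-0.0, -1.3, -0.5]
grip_width: 0.0342
(array([ 8.9, -0.1, -8.7]), array([-0.3,  1.2, -0.7]))
```

```bash
python3 -m inch '[[70,[0,0,0],[0,0,0]],[70,[0,0,0],[0,0,0]],[70,[0,0,-9],[-0.3,1.2,-0.7]],[70,[0,0,0],[0,0,0]]]'
python3 - <<'E'
from h import *
from look import look
p,im,o=look("w4",[])
h=cv2.cvtColor(im,cv2.COLOR_RGB2HSV);m=cv2.inRange(h,(18,120,60),(35,255,255));n,l,s,c=cv2.connectedComponentsWithStats(m);print(s[s[:,4]>300])
for c in[(.471,.3125)]:
    pts=[(c[0]+r*np.cos(t),c[1]+r*np.sin(t),z) for t in np.linspace(0,6.28,60) for r,z in((.027,0),(.027,.01),(.018,.042))]
    q=np.array([proj(p,x) for x in pts]);print("model box",q.min(0),q.max(0))
print(to([.471,.3125,.016],down(np.pi/2)))
E
```

```text
time: 7.12
position: [0.4696, 0.3125, 0.0246]
tool_rot: [-0.0, 0.708, -0.0, 0.706]
ft_force: [-0.2, -0.4, -0.1]
grip_width: 0.0654
[[     0      0    640    400 244918]
 [   281    188     85     73   4902]
 [   184    248     23     53    614]
 [   441    248     24     53    600]
 [   253    311    337     19   4965]]
model box [281.35683032 187.97917484] [366.89725306 287.24258501]
(array([ 8.7, -0. ,  1. ]), array([-0. , -0.1,  0. ]))
```

```bash
python3 -m inch '[[70,[5,0,1],[0,0,0]],[70,[4,0,0],[0,0,0]],[70,[0,0,0],[0,0,0]]]'; python3 -c "
from h import *
print(to([.471,.3125,.016],down(np.pi/2)))"
```

```text
time: 7.55
position: [0.4711, 0.3125, 0.0149]
tool_rot: [0.0, 0.708, -0.0, 0.707]
ft_force: [-0.0, 0.5, -0.1]
grip_width: 0.0704
(array([-1.1, -0. , -0.1]), array([-0. , -0.1,  0. ]))
```

```bash
python3 -m inch '[[70,[-1,0,0],[0,0,0]],[30,[0,0,0],[0,0,0]],[20,[0,0,0],[0,0,0]],[20,[0,0,0],[0,0,0]],[20,[0,0,0],[0,0,0]],[20,[0,0,0],[0,0,0]]]' 30; python3 -m inch '[[20,[-20,0,0],[0,0,0]],[20,[-40,0,0],[0,0,0]],[20,[-40,0,0],[0,0,0]],[20,[0,0,0],[0,0,0]]]'; python3 -c "
from h import *
print(to([.475,.003,.12],down(np.pi/2)))"
```

```text
time: 8.3
position: [0.4713, 0.3125, 0.0161]
tool_rot: [0.0, 0.708, -0.0, 0.707]
ft_force: [-0.4, -1.0, -1.1]
grip_width: 0.035
time: 8.8
position: [0.4702, 0.3119, 0.1168]
tool_rot: [-0.0, 0.709, -0.001, 0.705]
ft_force: [1.2, 0.8, -1.8]
grip_width: 0.0348
(array([  -2.7, -308.9,    5. ]), array([-0. , -0.3,  0.1]))
```

```bash
python3 -m inch '[[20,[0,-50,1],[0,-0.3,0]],[20,[0,-50,1],[0,0,0]],[20,[0,-50,1],[0,0,0]],[20,[0,-50,1],[0,0,0]],[20,[0,-40,0],[0,0,0]],[20,[0,-10,0],[0,0,0]],[20,[0,0,0],[0,0,0]]]'; python3 look.py w5;python3 -c "
from h import *
print(to([.475,.003,.12],down(np.pi/2)))"
```

```text
time: 9.68
position: [0.47, 0.0563, 0.1101]
tool_rot: [-0.001, 0.711, 0.001, 0.703]
ft_force: [0.3, -0.1, -2.5]
grip_width: 0.0351
flanged_bush [([327.2, 226.4], 0.75)] [[0.5045, 0.0594, 0.0]]
nest_round [([263.2, 197.3], 0.65), ([321.2, 225.9], 0.3)] [[0.4754, -0.0009, 0.0], [0.504, 0.0536, 0.0]]
nest_slot [([265.2, 194.8], 0.19)] [[0.473, 0.0011, 0.0]]
nest_square [([97.0, 246.3], 0.84)] [[0.5261, -0.167, 0.0]]
bearing_block [] []
bore_face [] []
rear_face [] []
camera_head [] []
(array([ -9. , -54.1,   4. ]), array([ 0.3, -0.5,  0.1]))
```

View pics/w5.png

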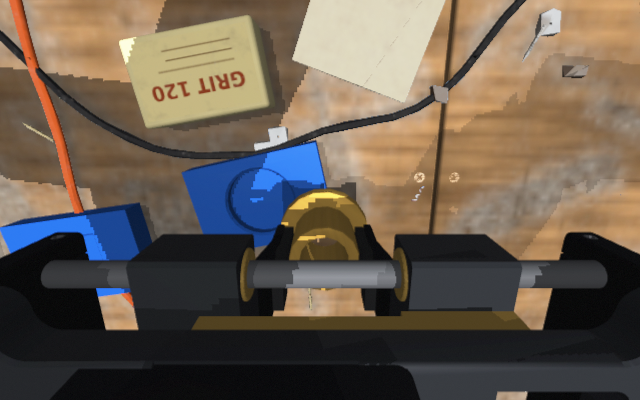

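```bash
cat > fit.py <<'E'
from h import *
import json
from scipy.optimize import minimize
def load(t): return json.load(open(t+".json"))[0],cv2.imread(f"pics/{t}.png")
def mask(im,p,c,hide=228):
    h=cv2.cvtColor(im,cv2.COLOR_BGR2HSV);m=cv2.inRange(h,(100,150,50),(125,255,255))
    m[hide:]=0;n,l,s,_=cv2.connectedComponentsWithStats(m)
    u=proj(p,[*c,.022]).astype(int);ks=[k for k in range(1,n) if s[k,4]>100 and np.min(np.hypot(*(np.argwhere(l==k)-u[::-1]).T))<25]
    k=max(ks,key=lambda k:s[k,4]);pts=cv2.findNonZero((l==k).astype(np.uint8));o=np.zeros(m.shape,np.uint8);cv2.fillConvexPoly(o,cv2.convexHull(pts),255);return o
def model(p,v,S=8):
    x,y,a=v;C=np.array([[i*.04,j*.058] for i in(-1,1) for j in(-1,1)])@np.array([[np.cos(a),np.sin(a)],[-np.sin(a),np.cos(a)]])+[x,y]
    q=np.array([proj(p,[*c,z]) for c in C for z in(0,.022)],np.float32)
    o=np.zeros((400,640),np.uint8);cv2.fillConvexPoly(o,np.round(cv2.convexHull(q)*2**4).astype(np.int32),255,cv2.LINE_AA,4);return o
def fit(tags,c,hide=228):
    D=[]
    for t in tags: p,im=load(t);D.append((p,mask(im,p,c,hide)))
    def f(v):
        e=0
        for p,m in D:
            o=model(p,v);o[hide:]=0;e+=np.abs(o.astype(float)-m).sum()/255/max(1,(m>0).sum())
        return e/len(D)
    best=None
    for a in(-.3,-.15,0,.15,.3):
        r=minimize(f,[*c,a],method="Nelder-Mead",options=dict(initial_simplex=[[*c,a],[c[0]+.006,c[1],a],[c[0],c[1]+.006,a],[*c,a+.1]],xatol=1e-5,fatol=1e-5))
        if best is None or r.fun<best.fun: best=r
    return best.x.round(4),round(best.fun,4)
E
python3 - <<'E'
from fit import *
print("round",fit(["w1"],(.475,.002)),fit(["w2"],(.475,.002)),fit(["w1","w2"],(.475,.002)))
print("square",fit(["w2"],(.527,-.172)))
print("slot",fit(["w2"],(.514,-.321)))
p,im=load("w5");v=fit(["w1","w2"],(.475,.002))[0]
for z in(.022,):
    q=np.array([proj(p,[v[0]+.029*np.cos(t),v[1]+.029*np.sin(t),z]) for t in np.linspace(0,6.3,80)])
    cv2.polylines(im,[np.round(q).astype(int)],True,(0,0,255),1)
cv2.imwrite("pics/w5f.png",cv2.resize(im[130:280,160:400],None,fx=3,fy=3,interpolation=cv2.INTER_NEAREST))
E
```

```text
round (array([0.4797, 0.0013, 0.2427]), np.float64(0.0296)) (array([0.473 , 0.0012, 0.2198]), np.float64(0.0406)) (array([0.4747, 0.0011, 0.2488]), np.float64(0.0779))
square (array([ 0.5301, -0.169 ,  0.1482]), np.float64(0.0251))
slot (array([ 0.5169, -0.3244, -0.0315]), np.float64(0.0262))
```

View pics/w5f.png

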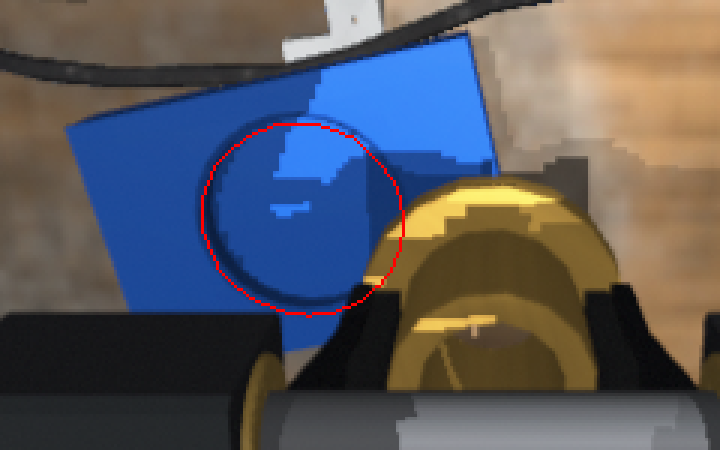

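```bash
python3 -m inch '[[20,[0,15,10],[0.3,-0.5,0]],[20,[0,12,8],[0,0,0]],[20,[0,0,0],[0,0,0]]]'
python3 - <<'E'
from fit import *
from look import look
p,im,o=look("w6",["nest_round"])
def rect(t,z,c=(.473,0),n=.05,s=4000):
    p,im=load(t);g=np.arange(-n,n,1/s);X,Y=np.meshgrid(c[0]+g,c[1]+g,indexing="ij")
    r=R.from_quat(p["rotation"]).inv().as_matrix();P=np.stack([X,Y,np.full_like(X,z)],-1)-p["xyz"];v=P@(np.array(p["camera_matrix"])@r).T
    return cv2.remap(im,(v[...,0]/v[...,2]).astype(np.float32),(v[...,1]/v[...,2]).astype(np.float32),cv2.INTER_LINEAR)
out=[]
for t in("w6","w5","w2"):
    a=rect(t,.022);g=cv2.GaussianBlur(cv2.cvtColor(a,cv2.COLOR_BGR2HSV)[:,:,2],(5,5),1.5)
    c=cv2.HoughCircles(g,cv2.HOUGH_GRADIENT,1,20,param1=60,param2=8,minRadius=108,maxRadius=126)
    if c is not None:
        for x,y,r in c[0][:3]: print(t,"x %.4f y %.4f r %.4f"%(.473-.05+y/4000,-.05+x/4000,r/4000))
    cv2.circle(a,(200,200),116,(0,0,255),1);out.append(a)
cv2.imwrite("pics/rect.png",cv2.resize(np.hstack(out[:2]),None,fx=1,fy=1))
print(pose()[0], to([.473,0,.12],down(np.pi/2)))
E
```

```text
time: 10.5
position: [0.4892, 0.0855, 0.1111]
tool_rot: [-0.001, 0.707, -0.0, 0.707]
ft_force: [1.3, 0.5, -0.9]
grip_width: 0.035
nest_round [([232.7, 177.0], 0.74)] [[0.4766, 0.0009, 0.0]]
w6 x 0.4719 y 0.0016 r 0.0294
w6 x 0.4696 y 0.0061 r 0.0297
w6 x 0.4746 y 0.0059 r 0.0300
w5 x 0.4731 y 0.0006 r 0.0305
w5 x 0.4691 y 0.0046 r 0.0297
w5 x 0.4749 y 0.0059 r 0.0314
w2 x 0.4714 y 0.0001 r 0.0300
w2 x 0.4696 y -0.0051 r 0.0305
w2 x 0.4749 y 0.0039 r 0.0271
[0.48818219 0.08491537 0.11086852] (array([ -9. , -84.9, -15.2]), array([-0. , -0.1,  0.1]))
```

View pics/rect.png

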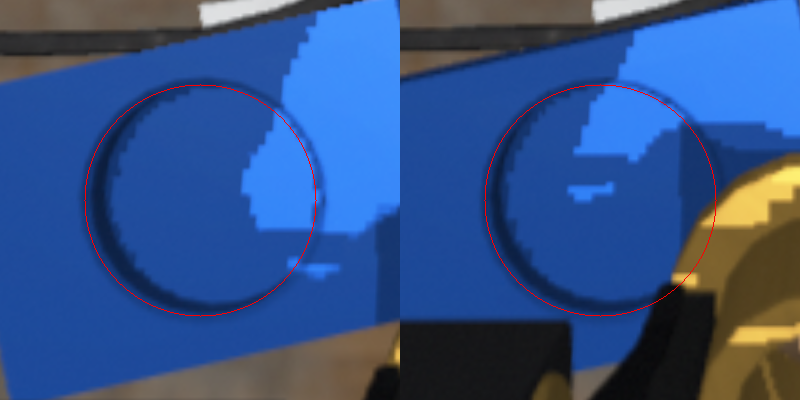

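```bash
python3 -m inch '[[20,[10,-40,-8],[0,0,0]],[20,[15,-40,-7],[0,0,0]],[20,[15,-4,0],[0,0,0]],[20,[5,0,0],[0,0,0]],[20,[0,0,0],[0,0,0]]]';python3 -c "
from h import *
print(to([.4727,.0008,.028],down(np.pi/2)))"
```

```text
time: 11.22
position: [0.4726, -0.0024, 0.0655]
tool_rot: [-0.001, 0.707, -0.0, 0.707]
ft_force: [-0.0, 0.0, -0.8]
grip_width: 0.0349
(array([37.5,  3.3,  0.1]), array([ 0. , -0. ,  0.1]))
```

```bash
python3 -m inch '[[20,[5,3,0],[0,0,0]],[20,[6,0,0],[0,0,0]],[20,[5,0,0],[0,0,0]],[20,[0,0,0],[0,0,0]]]';python3 -c "
from h import *
print(to([.4727,.0008,.028],down(np.pi/2)),get_obs()['ft_force'])"
```

```text
time: 11.72
position: [0.4733, 0.002, 0.0494]
tool_rot: [-0.002, 0.706, 0.0, 0.708]
ft_force: [0.8, 0.1, -1.9]
grip_width: 0.0353
(array([21.4, -1.2, -0.7]), array([0.2, 0.1, 0.1])) [ 0.80468417  0.12816801 -1.87040198]
```

```bash
python3 -m inch '[[20,[4,-1,-1],[0.2,0.1,0]],[20,[4,0,0],[0,0,0]],[20,[3,0,0],[0,0,0]],[20,[0,0,0],[0,0,0]]]';python3 -c "
from h import *
print(to([.4727,.0008,.028],down(np.pi/2)),get_obs()['ft_force'])"
```

```text
time: 12.22
position: [0.4726, 0.0008, 0.0377]
tool_rot: [-0.001, 0.707, -0.001, 0.707]
ft_force: [-0.4, -0.5, -1.8]
grip_width: 0.0353
(array([ 9.7, -0. ,  0.1]), array([-0. ,  0. ,  0.1])) [-0.37687437 -0.50614931 -1.82413986]
```

```bash
python3 -m inch '[[20,[3,0,0],[0,0,0]],[20,[3,0,0],[0,0,0]],[20,[2,0,0],[0,0,0]],[20,[1.5,0,0],[0,0,0]],[20,[0,0,0],[0,0,0]]]';python3 -c "
from h import *
print(to([.4727,.0008,.028],down(np.pi/2)),get_obs()['ft_force'])"
```

```text
time: 12.85
position: [0.473, 0.0007, 0.0281]
tool_rot: [-0.001, 0.707, -0.001, 0.708]
ft_force: [-1.4, 0.1, 0.3]
grip_width: 0.035
(array([ 0.1,  0.1, -0.3]), array([-0. ,  0.1,  0.1])) [-1.38209283  0.08772963  0.27139741]
```

```bash
python3 -m inch '[[20,[1,0,0],[0,0,0]],[20,[0,0,0],[0,0,0]]]'; python3 -m inch '[[45,[0,0,0],[0,0,0]],[70,[0,0,0],[0,0,0]],[70,[0,0,0],[0,0,0]],[70,[0,0,0],[0,0,0]],[70,[-20,0,0],[0,0,0]],[70,[-40,0,0],[0,0,0]],[70,[-40,0,0],[0,0,0]],[70,[-40,0,-30],[0,0,0]],[80,[0,0,0],[0,0,0]]]';python3 - <<'E'
from fit import *
from look import look
p,im,o=look("w7",["flanged_bush","nest_round"])
h=cv2.cvtColor(im,cv2.COLOR_RGB2HSV);m=cv2.inRange(h,(18,120,60),(35,255,255));n,l,s,c=cv2.connectedComponentsWithStats(m);print(s[s[:,4]>300])
q=np.array([proj(p,[.4727+.027*np.cos(t),.0008+.027*np.sin(t),.022]) for t in np.linspace(0,6.3,80)]+[proj(p,[.4727+.018*np.cos(t),.0008+.018*np.sin(t),.054]) for t in np.linspace(0,6.3,80)]);print(q[:80].min(0),q[:80].max(0),q[80:].min(0),q[80:].max(0))
im=im[:,:,::-1].copy();u=q.round().astype(int);cv2.polylines(im,[u[:80],u[80:]],True,(0,0,255),1);cx,cy=u.mean(0).astype(int)
cv2.imwrite("pics/w7f.png",cv2.resize(im[cy-60:cy+60,cx-90:cx+90],None,fx=4,fy=4,interpolation=cv2.INTER_NEAREST))
E
```

```text
time: 13.1
position: [0.473, 0.0007, 0.0283]
tool_rot: [-0.001, 0.706, -0.001, 0.708]
ft_force: [0.7, -0.2, -1.2]
grip_width: 0.0354
time: 14.22
position: [0.4425, 0.0008, 0.1712]
tool_rot: [-0.001, 0.707, -0.001, 0.708]
ft_force: [0.6, 0.1, 0.6]
grip_width: 0.0747
flanged_bush [([322.9, 204.5], 0.67)] [[0.4762, -0.0009, 0.0]]
nest_round [([322.9, 203.8], 0.86)] [[0.4754, -0.0009, 0.0]]
[[     0      0    640    400 248340]
 [   300    183     49     51   1709]
 [   167    249     26     52    645]
 [   456    248     26     54    663]
 [   272    311    330     19   4635]]
[299.46901016 183.61533532] [349.26365105 230.80557553] [306.00561014 200.78438682] [342.62404829 235.12945056]
```

View pics/w7f.png

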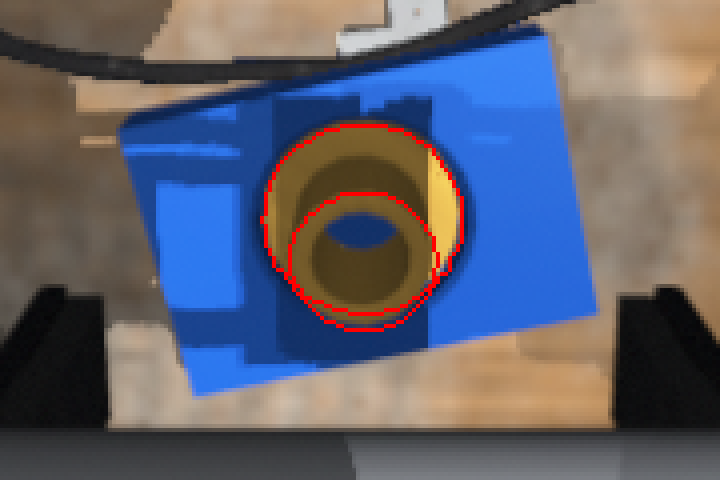

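```bash
python3 -m inch '[[87,[-6,-55,5],[0,0,0]],[87,[-6,-55,10],[0,0,0]],[87,[-6,-55,12],[0,0,0]],[87,[-6,-55,12],[0,0,0]],[87,[-6,-50,12],[0,0,0]],[87,[0,-35,5],[0,0,0]],[87,[0,0,0],[0,0,0]]]';python3 - <<'E'
from fit import *
from look import look
p,im,o=look("w8",["nest_slot","bearing_block","bore_face","rear_face","nest_square","tape_measure","spark_plug_box"])
for hd in(225,232): print(fit(["w8"],(.517,-.324),hd))
p2=load("w2")[0];B=json.load(open("w2.json"))[1]
for t in["nest_slot","bearing_block","bore_face","rear_face"]:
    if o[t] and B[t]:
        x,d=meet([ray(p,o[t][0][0]),ray(p2,B[t][0][0])]);print(t,x.round(4),np.round(d,4))
print(to([.517,-.324,.15],down(np.pi/2-.03)))
E
```

```text
time: 15.25
position: [0.5031, -0.314, 0.1844]
tool_rot: [0.002, 0.712, 0.004, 0.702]
ft_force: [0.2, 0.2, 0.3]
grip_width: 0.0873
nest_slot [([311.8, 187.8], 0.97)] [[0.5174, -0.327, 0.0]]
bearing_block [([312.6, 191.7], 0.68)] [[0.5222, -0.326, 0.0]]
bore_face [([311.9, 213.8], 0.93)] [[0.5499, -0.3271, 0.0]]
rear_face [([316.1, 183.2], 0.94), ([314.6, 191.9], 0.57)] [[0.5118, -0.3218, 0.0], [0.5224, -0.3237, 0.0]]
nest_square [([444.3, 196.0], 0.64)] [[0.5273, -0.1686, 0.0]]
tape_measure [([444.9, 195.1], 0.2)] [[0.5262, -0.168, 0.0]]
spark_plug_box [([201.2, 142.1], 0.86)] [[0.4642, -0.452, 0.0]]
(array([ 0.5157, -0.3241, -0.0298]), np.float64(0.0248))
(array([ 0.515 , -0.3243, -0.024 ]), np.float64(0.0369))
nest_slot [ 0.5204 -0.3277 -0.0152] [0.0009 0.0009]
bearing_block [ 0.5173 -0.3259  0.0145] [0.001 0.001]
bore_face [ 0.53   -0.3253  0.0559] [0.0006 0.0006]
rear_face [ 0.4973 -0.3209  0.0605] [0.0003 0.0003]
(array([ 36.6, -14.7,  14.7]), array([ 2.1, -0.8, -0.4]))
```

View pics/w8.png

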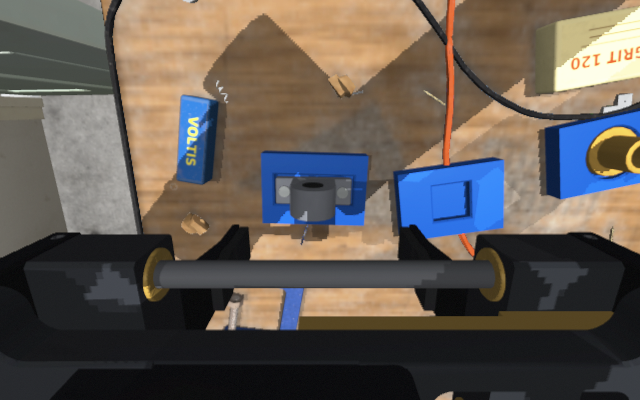

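```bash
python3 -m inch '[[87,[15,-5,7],[2.1,-0.8,-0.4]],[87,[17,-5,6],[0,0,0]],[87,[0,0,0],[0,0,0]]]';python3 -c "
from h import *
print(to([.5155,-.324,.12],down(np.pi/2-.035)))"
```

```text
time: 16.02
position: [0.5164, -0.3186, 0.1549]
tool_rot: [0.01, 0.707, -0.01, 0.707]
ft_force: [0.0, 0.1, 0.5]
grip_width: 0.0869
(array([34.9, -5.4, -0.7]), array([0.4, 0.1, 0. ]))
```

```bash
python3 -m inch '[[87,[10,-5,-0.7],[0.4,0,0]],[87,[20,0,0],[0,0,0]],[87,[20,0,0],[0,0,0]],[87,[0,0,0],[0,0,0]]]';python3 - <<'E'
from h import *
from look import look
p,im,o=look("w9",["bearing_block","bore_face","rear_face"])
for t,z in(("bearing_block",.012),("bore_face",.056),("rear_face",.056)):
    for x in o[t]: print(t,onz(p,x[0],z).round(4))
print(to([.5155,-.324,.029],down(np.pi/2-.035)))
E
```

```text
time: 16.52
position: [0.5157, -0.3248, 0.1036]
tool_rot: [0.011, 0.706, -0.013, 0.708]
ft_force: [0.1, -0.2, -0.6]
grip_width: 0.087
bearing_block [([321.9, 196.8], 0.77)] [[0.5198, -0.3271, 0.0]]
bore_face [([322.8, 232.4], 0.74)] [[0.5551, -0.3275, 0.0]]
rear_face [([326.6, 193.9], 0.59)] [[0.5172, -0.3227, 0.0]]
bearing_block [ 0.5162 -0.3269  0.012 ]
bore_face [ 0.5309 -0.3263  0.056 ]
rear_face [ 0.5009 -0.3226  0.056 ]
(array([77.1,  2.3, -2.3]), array([0.1, 0.3, 0.3]))
```

```bash
python3 -m inch '[[87,[20,1,0],[0,0.3,0]],[87,[20,0,0],[0,0,0]],[87,[15,0,0],[0,0,0]],[87,[10,0,0],[0,0,0]],[87,[0,0,0],[0,0,0]]]';python3 -c "
from h import *
print(to([.5160,-.3245,.029],down(np.pi/2-.04)))"
```

```text
time: 17.35
position: [0.5182, -0.3257, 0.0382]
tool_rot: [0.01, 0.706, -0.014, 0.708]
ft_force: [-0.1, 0.5, 1.0]
grip_width: 0.0871
(array([ 9.2,  1.2, -2.3]), array([0.4, 0.1, 0.4]))
```

```bash
python3 -m inch '[[87,[5,1,-2],[0.4,0,0.4]],[87,[3.5,0,0],[0,0,0]],[87,[0,0,0],[0,0,0]]]';python3 -c "
from h import *
print(to([.5160,-.3245,.029],down(np.pi/2-.04)))"
```

```text
time: 17.73
position: [0.5167, -0.3252, 0.03]
tool_rot: [0.014, 0.706, -0.015, 0.708]
ft_force: [0.2, -0.8, 0.4]
grip_width: 0.0871
(array([ 1. ,  0.6, -0.8]), array([-0.1,  0.2,  0. ]))
```

```bash
python3 -m inch '[[60,[0.5,0.5,-0.6],[0,0,0]],[40,[0,0,0],[0,0,0]],[40,[0,0,0],[0,0,0]],[40,[0,0,0],[0,0,0]],[40,[0,0,0],[0,0,0]],[40,[0,0,0],[0,0,0]]]' 50;python3 -m inch '[[40,[-10,0,0],[0,0,0]],[40,[-30,0,0],[0,0,0]],[40,[-50,0,0],[0,0,0]],[40,[-50,0,0],[0,0,0]],[40,[-40,0,0],[0,0,0]],[40,[0,0,0],[0,0,0]]]'; python3 -c "
from h import *
from look import look
look('w10',['bore_face','rear_face','bearing_block','camera_head'])"
```

```text
time: 18.48
position: [0.5166, -0.3251, 0.0305]
tool_rot: [0.014, 0.705, -0.015, 0.709]
ft_force: [-0.0, -0.2, 0.6]
grip_width: 0.0457
time: 19.23
position: [0.514, -0.323, 0.2145]
tool_rot: [0.016, 0.707, -0.014, 0.707]
ft_force: [0.7, -0.2, -2.8]
grip_width: 0.0456
bore_face [([325.0, 287.2], 0.75)] [[0.685, -0.3278, 0.0]]
rear_face [([327.3, 232.6], 0.79)] [[0.6014, -0.3215, 0.0]]
bearing_block [([323.8, 231.1], 0.71)] [[0.599, -0.3261, 0.0]]
camera_head [] []
```

```bash
python3 -m inch '[[40,[-25,40,0],[0,0,0]],[40,[-25,45,0],[0,0,0]],[40,[-25,45,0],[-2,-5,0]],[40,[0,50,0],[0,-8,0]],[40,[0,50,0],[0,-8,0]],[40,[0,35,0],[0,-8,0]],[40,[0,0,0],[0,-8,0]],[40,[0,0,0],[0,-8,0]],[40,[0,0,0],[0,-5,0]],[40,[0,0,0],[0,0,0]]]'; python3 -c "
from h import *
from look import look
look('w11',['bore_face','rear_face','bearing_block','camera_head','view_point'])
print(pose()[1].as_matrix().round(3).tolist(),get_obs()['q'])"
```

```text
time: 20.72
position: [0.5212, -0.0275, 0.3038]
tool_rot: [0.019, 0.399, -0.003, 0.917]
ft_force: [-0.4, 0.3, -3.1]
grip_width: 0.0455
bore_face [([323.9, 286.4], 0.61)] [[1.8536, -0.0419, 0.0]]
rear_face [([327.1, 231.0], 0.73)] [[1.1933, -0.0204, 0.0]]
bearing_block [([323.9, 229.1], 0.97)] [[1.1787, -0.0297, 0.0]]
camera_head [] []
view_point [([285.6, 93.6], 0.41)] [[0.673, -0.0791, -0.0]]
[[0.683, 0.021, 0.73], [0.008, 0.999, -0.037], [-0.73, 0.031, 0.683]] [-0.45941472  0.09875569  2.13897115  1.00591594  0.37662193 -2.85403749]
```

View pics/w11.png

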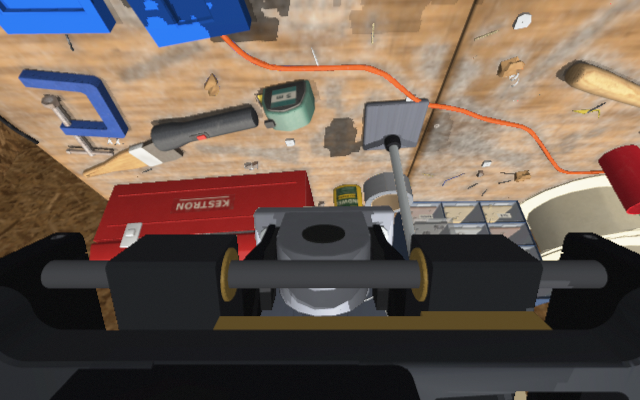

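```bash
python3 -m inch '[[40,[0,0,0],[0,8,0]],[40,[0,0,0],[0,8,0]],[40,[0,0,0],[0,8,0]],[40,[0,0,0],[0,8,0]],[40,[0,0,0],[0,8,0]],[40,[0,0,0],[0,6,0]],[40,[0,0,0],[0,0,0]]]'; python3 -c "
from h import *
print(get_obs()['q'],to([.60,.03,.40],down(0)))"
```

```text
time: 21.9
position: [0.5257, -0.0234, 0.3023]
tool_rot: [0.02, 0.7, 0.015, 0.714]
ft_force: [0.2, 0.3, -2.8]
grip_width: 0.0456
[-0.28827124  0.29637519  1.58745992  0.05537321  1.25365176 -1.87002098] (array([-93.5,  58.5,  75.8]), array([89.6, -1.4, -3.1]))
```

```bash
python3 -m inch '[[40,[-30,20,25],[0,0,0]],[40,[-30,20,25],[0,0,0]],[40,[-33,18,25],[0,0,0]],[40,[0,0,0],[10,0,0]],[40,[0,0,0],[10,0,0]],[40,[0,0,0],[10,0,0]],[40,[0,0,0],[10,0,0]],[40,[0,0,0],[10,0,0]],[40,[0,0,0],[10,0,0]],[40,[0,0,0],[10,0,0]],[40,[0,0,0],[10,0,0]],[40,[0,0,0],[0,0,0]]]'
python3 - <<'E'
from h import *
from look import look
p,im,o=look('w12',['camera_head','view_point'])
print(get_obs()['q'],to([.60,.03,.40],down(0)))
for r in imaging.cut_out('wrist','camera_head')[:2]: print(r['confidence'],r['box']); np.save('m12',r['pixels'])
E
```

```text
time: 23.4
position: [0.5917, 0.0301, 0.3936]
tool_rot: [0.489, 0.537, -0.449, 0.521]
ft_force: [0.3, -1.0, -2.9]
grip_width: 0.0456
camera_head [([500.0, 148.3], 0.74)] [[0.926, 0.0936, 0.0]]
view_point [([499.7, 148.6], 0.72)] [[0.9255, 0.093, 0.0]]
[-0.16885331  0.32850909  1.28812831  0.05990993  1.51557485 -0.29297016] (array([-5.9,  7.9,  0.8]), array([ 6.9, -3.2, -1.3]))
0.89 [483.5, 147.4, 109.6, 59.7]
```

```bash
python3 -m inch '[[40,[0,20,-30],[6.9,-3,-1]],[40,[0,0,-45],[0,0,0]],[40,[0,0,0],[0,0,0]]]'
python3 - <<'E'
from h import *
from look import look
p,im,o=look('w13',['camera_head'])
print(get_obs()['q'])
import json
S=imaging.camera_params("side");A,B=json.load(open("w12.json")),json.load(open("w13.json"))
for r in imaging.cut_out('wrist','camera_head')[:2]: print(r['confidence'],r['box']); np.save('m13',r['pixels'])
rs=[ray(A[0],A[1]["camera_head"][0][0]),ray(B[0],B[1]["camera_head"][0][0])]
print(meet(rs),meet(rs+[ray(S,(347.2,149.3))]))
for t in("12","13"):
    c,s,a=cv2.minAreaRect(cv2.findNonZero(np.load(f"m{t}.npy").astype(np.uint8)));print(c,s,a)
im=np.vstack([cv2.imread("pics/w12.png")[80:230,380:620],cv2.imread("pics/w13.png")[80:230,380:620]])
cv2.imwrite("pics/head.png",cv2.resize(im,None,fx=2,fy=2,interpolation=cv2.INTER_NEAREST))
E
```

```text
time: 23.98
position: [0.6097, 0.1082, 0.396]
tool_rot: [0.503, 0.499, -0.498, 0.5]
ft_force: [0.6, -1.0, -3.8]
grip_width: 0.0455
camera_head [([469.0, 204.9], 0.77)] [[0.8954, 0.0005, 0.0]]
[-9.69793729e-03  3.77721107e-01  1.20627462e+00  7.92745804e-04
  1.55121467e+00 -3.77335087e-03]
0.73 [449.9, 205.8, 94.5, 59.0]
(array([0.74792084, 0.09470489, 0.28777828]), [np.float64(1.2156717178616477e-05), np.float64(1.2156717178672879e-05)]) (array([0.74093607, 0.09700006, 0.29496543]), [np.float64(0.003138832148016032), np.float64(0.0029645758090319748), np.float64(0.005400442047570003)])
(482.9779968261719, 143.87265014648438) (106.24903869628906, 56.42704391479492) 6.115502834320068
(450.5, 204.5) (59.0, 97.0) 90.0
```

View pics/head.png

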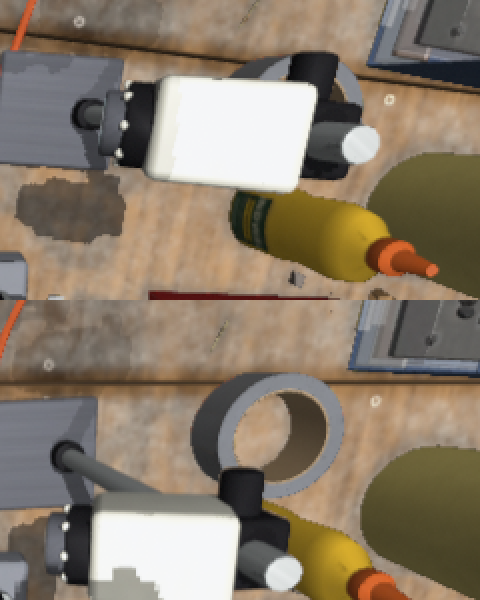

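```bash
cat > head.py <<'E'
from fit import *
D=[]
for t in("12","13"):
    p,im=load("w"+t);m=np.load(f"m{t}.npy").astype(np.uint8)
    m=cv2.dilate(m,np.ones((7,7)));h=cv2.cvtColor(im,cv2.COLOR_BGR2HSV)
    w=((h[...,1]<45)&(h[...,2]>120)&(m>0)).astype(np.uint8);w=cv2.morphologyEx(w,cv2.MORPH_OPEN,np.ones((5,5)))
    n,l,s,_=cv2.connectedComponentsWithStats(w);k=1+np.argmax(s[1:,4]);hull=cv2.convexHull(cv2.findNonZero((l==k).astype(np.uint8)))
    o=np.zeros(w.shape,np.uint8);cv2.fillConvexPoly(o,hull,255);D.append((p,o,s[k],np.load(f"m{t}.npy")))
    print(t,s[k])
def rot(yaw): return R.from_euler("ZY",[yaw,-np.radians(20)])  # x axis (backwards from lens) up 20deg
def pts(v,xs,r):
    return [np.array(v[:3])+rot(v[3]).apply([x,i*r,j*r]) for x in xs for i in(-1,1) for j in(-1,1)]
def sil(p,P):
    q=np.array([proj(p,a) for a in P],np.float32);o=np.zeros((400,640),np.uint8)
    cv2.fillConvexPoly(o,np.round(cv2.convexHull(q)*16).astype(np.int32),255,cv2.LINE_AA,4);return o
def f(v): return sum(np.abs(sil(p,pts(v,v[4:6],.023)).astype(float)-o).sum()/255/(o>0).sum() for p,o,_,_ in D)+ ((v[4]+v[5])/.01)**2*0
if __name__=="__main__":
    best=None
    for y0 in(-.15,0,.15):
        v0=np.array([.745,.096,.289,y0,-.04,.04]);S=np.vstack([v0]+[v0+np.eye(6)[i]*d for i,d in enumerate([.008,.008,.008,.1,.008,.008])])
        r=minimize(f,v0,method="Nelder-Mead",options=dict(initial_simplex=S,maxiter=2000,xatol=1e-5,fatol=1e-5))
        print(r.x.round(4),round(r.fun,4))
        if best is None or r.fun<best.fun:best=r
    v=best.x
    # slide along axis is degenerate with extents: lens front rim leftmost pixels
    for (p,o,s,m) in D:
        ys,xs=np.nonzero(m);print("mask left",xs.min(),ys[xs<xs.min()+3].mean())
        for a in(-.055,-.06,-.065):
            q=np.array([proj(p,v[:3]+rot(v[3]).apply([a,.013*np.cos(t),.013*np.sin(t)])) for t in np.linspace(0,6.3,40)]);print(a,q.min(0).round(1),q.mean(0).round(1))
    vp=v[:3]+rot(v[3]).apply([-.19,0,0]);print("view point",vp.round(4),"yaw",v[3])
    out=[]
    for t,(p,o,s,m) in zip(("12","13"),D):
        im=load("w"+t)[1];c=cv2.findContours((sil(p,pts(v,v[4:6],.023))>128).astype(np.uint8),0,1)[0];cv2.drawContours(im,c,-1,(0,0,255),1);c=cv2.findContours((o>128).astype(np.uint8),0,1)[0];cv2.drawContours(im,c,-1,(0,255,0),1)
        cv2.line(im,*[tuple(proj(p,v[:3]+rot(v[3]).apply([a,0,0])).round().astype(int).tolist()) for a in(-.06,.04)],(255,0,255),1);out.append(im[80:260,380:620])
    cv2.imwrite("pics/headfit.png",cv2.resize(np.hstack(out),None,fx=1.6,fy=1.6,interpolation=cv2.INTER_NEAREST))
E
python3 head.py
```

```text
12 [ 454  117   85   59 4268]
13 [ 425  177   75   58 3868]
[ 0.7447  0.0968  0.2861  0.0476 -0.0317  0.023 ] 0.1962
[ 0.7429  0.0969  0.2856  0.0641 -0.0301  0.0248] 0.199
[ 0.7379  0.0967  0.2847  0.0476 -0.0252  0.0297] 0.1984
mask left 429 147.42222222222222
-0.055 [430.3 126.3] [432.4 139.7]
-0.06 [425. 126.] [427.  139.3]
-0.065 [419.6 125.6] [421.6 138.8]
mask left 402 202.67142857142858
-0.055 [403.8 186.2] [405.1 198.8]
-0.06 [398.6 186. ] [400.  198.5]
-0.065 [393.3 185.8] [395.  198.3]
view point [0.5663 0.0883 0.2211] yaw 0.047552306655148174
```

Run:
```python
from head import *
v=np.array([ 0.7447,0.0968,0.2861,0.0476,-0.0317,0.023])
for p,o,s,m in D:
    g=sil(p,pts(v,v[4:6],.023))
    for c in range(s[0]-4,s[0]+s[2]+5,8):
        a=np.nonzero(o[:,c]>128)[0];b=np.nonzero(g[:,c]>128)[0];k=np.nonzero(m[:,c])[0]
        print(c,*[(q.min(),q.max()) if len(q) else None for q in(a,b,k)])
print()
from scipy.optimize import least_squares
# lens front rim centre by triangulation from picture
A,B=D[0][0],D[1][0]
print("lens",meet([ray(A,(430.5,143.5)),ray(B,(403.5,201.5))]))
# black lens barrel: centre line of the cut-out left of the white body
for p,o,s,m in D:
    print([(c,np.nonzero(m[:,c])[0].mean().round(1),np.ptp(np.nonzero(m[:,c])[0])) for c in range(np.nonzero(m.any(0))[0][0],s[0]+4,4)])
```

```text
12 [ 454  117   85   59 4268]
13 [ 425  177   75   58 3868]
450 None None (np.int64(121), np.int64(163))
458 (np.int64(130), np.int64(169)) (np.int64(128), np.int64(170)) (np.int64(120), np.int64(169))
466 (np.int64(117), np.int64(170)) (np.int64(116), np.int64(171)) (np.int64(118), np.int64(170))
474 (np.int64(117), np.int64(171)) (np.int64(116), np.int64(171)) (np.int64(117), np.int64(170))
482 (np.int64(117), np.int64(172)) (np.int64(117), np.int64(172)) (np.int64(118), np.int64(171))
490 (np.int64(117), np.int64(173)) (np.int64(117), np.int64(173)) (np.int64(118), np.int64(172))
498 (np.int64(117), np.int64(174)) (np.int64(118), np.int64(174)) (np.int64(119), np.int64(173))
506 (np.int64(117), np.int64(175)) (np.int64(118), np.int64(175)) (np.int64(119), np.int64(174))
514 (np.int64(117), np.int64(175)) (np.int64(118), np.int64(176)) (np.int64(120), np.int64(175))
522 (np.int64(118), np.int64(175)) (np.int64(119), np.int64(177)) (np.int64(120), np.int64(175))
530 (np.int64(120), np.int64(168)) (np.int64(119), np.int64(167)) (np.int64(121), np.int64(164))
538 (np.int64(124), np.in
[... 1035 characters left out ...]
0.09108343, 0.26513526]), [np.float64(0.00024703200490940546), np.float64(0.00024703200490983697)])
[(429, np.float64(152.0), np.int64(6)), (433, np.float64(142.0), np.int64(30)), (437, np.float64(143.0), np.int64(36)), (441, np.float64(143.5), np.int64(37)), (445, np.float64(142.0), np.int64(42)), (449, np.float64(142.0), np.int64(42)), (453, np.float64(144.0), np.int64(44)), (457, np.float64(144.5), np.int64(47))]
[(402, np.float64(205.5), np.int64(13)), (406, np.float64(200.5), np.int64(31)), (410, np.float64(201.0), np.int64(34)), (414, np.float64(201.0), np.int64(38)), (418, np.float64(201.5), np.int64(39)), (422, np.float64(201.5), np.int64(39)), (426, np.float64(204.0), np.int64(50))]
```

```bash
cat > goal.py <<'E'
from h import *
b=R.from_euler("ZY",[.04,-np.radians(20)]).as_matrix()
rt=R.from_matrix(np.c_[-b[:,2],b[:,1],b[:,0]]);vp=np.array([.570,.087,.223])
tp=vp-rt.apply([-.0255,0,.015])
if __name__=="__main__":
    P,r=pose();w=imaging.camera_params("wrist");
    for n,c in(("bore_face",[-.0255,0,.015]),("rear_face",[-.0255,0,-.015]),("origin",[.0185,0,0])):print(n,proj(w,P+r.apply(c)).round(1))
    print("TCP goal",tp.round(4),to(tp,rt),"\nup first",to(tp+[-.06,0,.06],rt),get_obs()["q"].round(2) if hasattr(get_obs()["q"],"round") else get_obs()["q"])
    print("bore err mm",((P+r.apply([-.0255,0,.015])-vp)*1000).round(1))
E
python3 goal.py
python3 - <<'E'
from look import look
look('w14',['bore_face','rear_face','bearing_block'],False)
E
```

```text
bore_face [322.9 288.8]
rear_face [322.9 235.3]
origin [323.  228.8]
TCP goal [0.5646 0.0868 0.1939] (array([201.9, -46.5,  18.4]), array([-91.7, -15.2,  15.9])) 
up first (array([ 141.5, -106.1,   18.7]), array([-91.7, -15.2,  15.9])) [-0.01  0.38  1.21  0.    1.55 -0.  ]
bore err mm [ 39.7   2.6 198.6]
bore_face [([320.5, 286.6], 0.77)] [[0.6047, -0.1835, 0.0]]
rear_face [] []
bearing_block [([323.9, 228.1], 0.91)] [[0.6126, -0.0513, 0.0]]
```

```bash
python3 -m inch '[[40,[0,-40,0],[0,0,0]],[40,[0,-50,0],[0,0,0]],[40,[0,-20,0],[-6,0,0]],[40,[0,0,0],[-10,0,0]],[40,[0,0,0],[-10,0,0]],[40,[0,0,0],[-10,0,0]],[40,[0,0,0],[-10,0,0]],[40,[0,0,0],[-10,0,0]],[40,[0,0,0],[-10,0,0]],[40,[0,0,0],[-10,0,0]],[40,[0,0,0],[-10,0,0]],[40,[0,0,0],[-6,0,0]]]'; python3 goal.py
```

```text
time: 25.82
position: [0.4964, 0.0963, 0.398]
tool_rot: [-0.023, 0.702, 0.023, 0.711]
ft_force: [0.2, -0.1, -3.4]
grip_width: 0.0457
bore_face [324.1 288.7]
rear_face [324.2 235.2]
origin [324.1 228.7]
TCP goal [0.5646 0.0868 0.1939] (array([205. , -13.9,  64.9]), array([  1.5, -19.3,  -0.2])) 
up first (array([144.2, -10. ,   5.8]), array([  1.5, -19.3,  -0.2])) [-0.03  0.19  1.47  0.    1.47 -1.67]
bore err mm [-59.   10.3 200.7]
```

Tilt, then descend to the backed-off point.

```bash
python3 -m inch '[[40,[30,0,0],[1.5,0,0]],[40,[30,0,0],[0,0,0]],[40,[30,0,0],[0,-5,0]],[40,[0,0,0],[0,-7,0]],[40,[0,0,0],[0,-7,0]],[40,[0,0,0],[0,0,0]]]'; python3 goal.py
```

```text
time: 26.58
position: [0.4981, 0.0921, 0.3067]
tool_rot: [-0.01, 0.571, 0.013, 0.821]
ft_force: [-0.6, -0.5, -2.5]
grip_width: 0.0455
bore_face [323.9 288.8]
rear_face [324.  235.2]
origin [324.  228.8]
TCP goal [0.5646 0.0868 0.1939] (array([128.8,  -7.4,  22.9]), array([-0.4,  0.4,  0.2])) 
up first (array([ 51.7,  -5.5, -12.5]), array([-0.4,  0.4,  0.2])) [-0.06  0.13  1.86  0.04  0.8  -1.69]
bore err mm [-66.7   5.3 112.8]
```

```bash
python3 -m inch '[[40,[25,-3,0],[0,0,0]],[40,[30,-3,0],[0,0,0]],[40,[30,-1,5],[0,0,0]],[40,[20,0,5],[0,0,0]],[40,[10,0,5],[0,0,0]],[40,[0,0,0],[0,0,0]]]'; python3 goal.py
```

```text
time: 27.32
position: [0.565, 0.0833, 0.2074]
tool_rot: [-0.009, 0.568, 0.012, 0.823]
ft_force: [-0.2, 0.3, -2.4]
grip_width: 0.0456
bore_face [323.9 288.8]
rear_face [324.  235.2]
origin [323.9 228.8]
TCP goal [0.5646 0.0868 0.1939] (array([12.5,  3.5, -5.1]), array([-0.5,  0.8,  0.3])) 
up first (array([-64.9,   5.2, -39.9]), array([-0.5,  0.8,  0.3])) [-0.07  0.37  1.86  0.06  0.55 -1.71]
bore err mm [ 0.  -3.5 13.5]
```

```bash
python3 -m inch '[[40,[7,3,-3],[-0.5,0.8,0.3]],[40,[5,0,-2],[0,0,0]],[40,[0,0,0],[0,0,0]],[40,[0,0,0],[0,0,0]]]'; python3 goal.py
python3 - <<'E'
from h import *
from look import look
look('w15',['bore_face','rear_face','bearing_block'])
# side-camera check of view geometry
S=imaging.camera_params("side");im=imaging.camera("side")
for t in("bearing_block","camera_head","rear_face","bore_face","flanged_bush","nest_round"): print(t,[(np.round(x["pixel"],1),round(x["confidence"],2)) for x in imaging.tip_of("side",t)[:2]])
from goal import vp,rt,tp
P,r=pose()
print("expect origin",proj(S,P+r.apply([.0185,0,0])),"rear",proj(S,P+r.apply([-.0255,0,-.015])),"head",proj(S,[.748,.0945,.2875]),"bush",proj(S,[.4727,.0008,.012]))
E
```

```text
time: 27.82
position: [0.5646, 0.0866, 0.1955]
tool_rot: [-0.012, 0.573, 0.017, 0.819]
ft_force: [-0.7, -0.2, -3.4]
grip_width: 0.0454
bore_face [323.9 288.8]
rear_face [324.  235.2]
origin [323.9 228.8]
TCP goal [0.5646 0.0868 0.1939] (array([ 1.5,  0.2, -0.5]), array([0., 0., 0.])) 
up first (array([-75.4,   2.6, -36.3]), array([0., 0., 0.])) [-0.06  0.39  1.87  0.07  0.54 -1.73]
bore err mm [-0.  -0.2  1.6]
bore_face [([322.7, 285.7], 0.97)] [[0.8653, 0.097, 0.0]]
rear_face [([326.0, 233.0], 0.9), ([229.4, 13.7], 0.21)] [[0.7434, 0.097, 0.0], [0.4722, -0.0043, 0.0]]
bearing_block [([324.0, 228.8], 0.76)] [[0.7353, 0.0937, 0.0]]
bearing_block [(array([311.1, 192.3]), 0.43)]
camera_head [(array([266.9, 180.4]), 0.67), (array([349.8, 149.6]), 0.59)]
rear_face [(array([353.2, 241.4]), 0.71), (array([300.6, 176.2]), 0.58)]
bore_face [(array([309.3, 179.3]), 0.58)]
flanged_bush []
nest_round [(array([295.7, 243.8]), 0.78)]
expect origin [309.57619994 187.57548859] rear [302.67781833 180.99072212] head [350.33434275 150.3797094 ] bush [296.68611634 243.69447674]
```

Run:
```python
from h import *
for n in("side","wrist"):
    p=imaging.camera_params(n);im=imaging.camera(n);print(n,[(r['confidence'],np.round(r['box'],1).tolist()) for r in imaging.cut_out(n,"flanged_bush")[:2]])
    pts=[(.4727+r*np.cos(t),.0008+r*np.sin(t),z) for t in np.linspace(0,6.28,60) for r,z in((.027,.012),(.027,.022),(.018,.054))]
    q=np.array([proj(p,x) for x in pts]);print("expected box",q.min(0).round(),q.max(0).round())
    a,b=np.clip(q.min(0).astype(int),0,None),np.clip(q.max(0).astype(int)+1,0,None);c=im[a[1]:b[1],a[0]:b[0]]
    if c.size: print("brass px",(cv2.inRange(cv2.cvtColor(c,cv2.COLOR_RGB2HSV),(15,90,40),(35,255,255))>0).sum(),c.shape)
o=get_obs();print(o["time"],o["position"],np.abs(o["joint_velocities"]).max(),o["ft_force"],o["grip_width"])
```

```text
side [(0.68, [298.1, 240.1, 14.5, 17.1])]
expected box [289. 232.] [304. 248.]
brass px 153 (18, 16, 3)
wrist [(0.75, [226.4, 25.4, 65.9, 50.7])]
expected box [195. -21.] [262.  51.]
brass px 2431 (52, 69, 3)
28.575 [0.56469325 0.0865171  0.1952119 ] 0.000953709159525159 [-0.30926177 -0.31081075 -2.71686436] 0.04604992441574304
```

Bush seated as expected, block held still at the goal; handing in.

```bash
python3 -c "
from rig import robot;print(robot.hand_in())"
```

```text
the job is handed in; nothing more can be done
None
```

The bush is back in the round nest, hub up and let go. The bearing block is held in front of the inspection camera, ringed face to the lens and leaned back 20°. I handed in at about 28.6 s of the 64 s allowed; the hand-in gives no verdict.

**Last checks**
- **Bush:** its outline in the close wrist view just after release matches the fully seated position. At the end the side and wrist cameras still showed it where expected, to within 1–2 px in the side view.
- **Block:** the arm's own readings put the bore face within about 2 mm of my estimated view point, with the tool angle error near zero. Joint speeds were about 0.001 rad/s, the fingers stood at 46 mm, and the wrist force matched the block's weight.
- **Camera head:** two views, lens triangulation and a box fit agree to about 5 mm in position and about 0.05 rad in yaw. The box fit was poor in one view, about 3–4 px off along one shaded edge, so the view point carries that uncertainty. I couldn't view that fit because the picture limit had been reached.

**What went wrong or disagreed**
- The first grasp of the bush was about 9 mm too high and about 9 mm off centre. I noticed it while the bush was still on the bench and regrasped.
- While I was searching for the camera head with the tool tilted, joint 6 read -2.854, just past its -2.85 limit. It raised no error and I backed off, but it could count as a joint range failure.
- In the last side picture, one network reading missed the bush and another put the camera head in the wrong place. The other readings agreed with the geometry.
- I did not measure the bystanders at the end. No contact showed in the forces I read.

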